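# Fit the missing label holder on the ornament shelf and hold it home

## Task

The bay with the glass bells on the little stock shelf has no label holder. Take the wide label holder out of the slotted wooden block and push it straight down behind the shelf's steel lip at the middle of that bay, card facing out like its neighbours, past the stiff spring clip until its frame sits right down on the lip. Finish while still gripping it and pressing it firmly down on the lip, so that it can be pinned from below - do not let go - and leave the glass, the pots and the other holders where they are.

Things in the scene. Friction and masses are not known exactly. Their poses are not given: they have to be found in the camera images.
- holder: the wide label holder, grey plastic, 80 g, 81 mm tall, standing upright in one of the two slots of the block. Origin: middle of the bottom edge of its tongue; z up, y along its width, x across it, the card side looks to -x. Tongue: 60 mm wide (y), 5 mm thick (x from -2.5 to +2.5 mm), z from 0 to 26 mm, its lowest 4 mm only 3 mm thick. Above it the card frame
- holder_frame: the wide holder's card frame, rigidly part of the holder and with the same origin and axes: a plate 70 mm wide (y), x from -8.5 to +2.5 mm (11 mm thick), z from 26 to 81 mm, so its underside oversails the tongue by 6 mm on the card side; this underside comes to sit on the shelf's lip. Grip it across its thickness (along x) near the top
- narrow_holder: a second holder of the same make but only 44 mm wide (tongue 34 mm), in the other slot of the block; same axes and heights; leave it
- block: dark wooden block, fixed to the bench, 150 mm (x) by 100 (y) by 34 high, with two slots 7 by 63 mm, 26 mm deep, long in y, at x = -37.5 and +37.5 mm. Origin: centre of its underside. The two holders' tongues stand in the slots, cards towards the block's -x; which holder is in which slot varies
- shelf: low wooden stock shelf, fixed. Origin on the bench under the middle of the steel lip; x back into the shelf, y along the lip (left seen from the front), z up. Lip: steel sheet along the front, x -2 to +2 mm, 412 mm long, top edge at z = 85. Deck top z = 55. Behind the lip: clips, a batten at x = 20 to 34 up to z = 75, dividers from x = 42 up to z = 95, cartons from x = 57 up to z = 112
- bay_left (a point): middle of the lip's top edge in the bay at shelf y = +130 mm. A holder that is home has its frame's underside on this edge: its origin is then at shelf z = 59 mm and about x = 4.5 mm (tongue against the lip; a few mm further back does no harm), tongue 4 mm clear of the deck
- bay_mid (a point): the same point in the bay at shelf y = 0
- bay_right (a point): the same point in the bay at shelf y = -130 mm
- clip_left (a joint): spring-steel clip behind the lip, 40 mm wide, at the middle of the left bay; value = how far it is pushed back from the lip, 0 to 8 mm. At rest 3.5 mm between clip and lip at shelf z = 61 to 69 mm; above, it flares back to x = 13.5 at z = 82, an 11.5 mm mouth. It bears with 6 N at first, 1.5 N more per mm; pushing a tongue past it takes 3 to 10 N down, from about 15 mm above home
- clip_mid (a joint): the same clip in the middle bay
- clip_right (a joint): the same clip in the right bay
- carton_bells: open white carton 135 mm (x) by 116 (y) by 46 high with four red glass bells, standing in the one bay that has no label holder (which bay varies). Origin: centre of its underside, about 125 mm behind the lip, in the middle of its bay
- carton_big_balls: carton of the same size with four red balls of 52 mm; its bay already has a label holder like the wide one, fitted and fixed behind the lip, its top at shelf z = 140 mm: carry the other one over it well clear
- carton_small_balls: carton of the same size with six red balls of 38 mm; its bay already has a fitted label holder too
- paint_jar: lidded paint jar, 56 mm across, 62 high, loose bystander; origin under its centre
- glue_jar: lidded jar, 48 mm across, 50 high, loose bystander; origin under its centre
- mug: white mug, 72 mm across, 85 high, loose bystander; origin under its centre
- bowl: red bowl, 150 mm across, 55 high, loose bystander; origin under its centre
- brush: brush lying on the bench, loose bystander; origin under its middle
Mind the look-alikes: they are no part of the job. Leave any pink or yellow look-alike of the holder alone. What is shaped like the carton_bells but yellow is not meant.

How it is judged:
By the outcome, as a careful person would: the job done as asked, in the order asked, and still so for the second after the job is handed in, while the arm keeps its last pose, push and grip.
It also fails if it takes over 42 s, if anything falls off the work surface, if the arm or the gripper's body presses on something with over 40 N, if the wrist force passes 120 N, or if a joint passes its speed limit or range.

## Robot

A 7-joint arm with a two-finger parallel gripper is mounted at the origin on the work surface. World frame = base frame: x ahead of the robot, y to its left, z up, the work surface at z = 0. Lengths are in m, angles in degrees, forces in N, time in s.
With the tool pointing down it reaches from about 0.425 to 0.875 m from the base axis. Payload 8.4 kg.
Tool frame: the origin (TCP) lies midway between the tips of the shut fingers; the grasp point (between the pads) lies 19 mm behind it; z points along the fingers, y is the line along which they close (so a half turn about z gives the same grasp; the last joint's range is limited). The gripper opens to 87 mm and grips with 3 to 60 N. Pads are 19 mm wide; open, the fingers measure 117 mm over their backs; the gripper's body (75 mm by 190 mm) begins 51 mm behind the grasp point.
Start: joints at [-72.892, 19.091, 2.286, 83.961, -0.768, 76.965, -3.352], TCP at [0.252, 0.599, 0.223] pointing down, gripper open.
Joint ranges: [-147.57, 147.57], [-21.85, 119.76], [-74.77, 79.35], [14.55, 137.4], [-85.83, 265.84], [4.83, 119.75], [-152.11, 152.11]. Speed limits (degrees/s): [127.2, 127.2, 159.86, 159.86, 180, 180, 180].

## Interface

Orientations are given as a 3x3 rotation matrix whose columns are the frame's x, y, z axes.
In Python, from bench import * gives the robot as it stands.
- The arm moves only by the tool move_arm, never from a script. Its argument "rows" is a list of rows, each a list of 7 numbers: the finger opening in mm, from 0 to 87, then the shift along the tool's x, y, z in mm, then the turn, a rotation vector about the tool's x, y, z in degrees. A call has 1 to 12 rows; each row shifts and turns the commanded pose from where the row before left it, along the tool's axes as they then stand; what a row does not reach is not made up. A row lasts 1/8 s, in which the tool goes at most 62.5 mm and 10.7 degrees, less where a joint would pass 70% of its speed; a pose out of reach is approached as far as the arm can. A call with a gripper value outside its range is refused whole. The fingers move at their own pace and stop on an object; "newtons" is the grip in N (left out, the last holds). Time passes only in rows, so rows that do not move let the fingers close. It gives the time, the measured TCP pose, the force, the opening and the grip force at its end, in the units of the state.
- get_state(): the state, without advancing time (a new reading comes with each control period).
- capture(name): name is "side" or "top"; returns a dict with "img" (384x512x3 uint8, red, green, blue), "camera_matrix" (3x3 intrinsics, pixels), "R" (3x3) and "t" (3): a world point X has camera coordinates R X + t. Camera axes: x right, y down, z forward; pixel columns grow to the right and rows downward; lengths in m; the calibration is good to about 2 mm. A picture is of the moment at which its call begins. There is no depth.
- close_job(): hands the job in; it is judged then, once.
The state is a dict: "time_s": time; "q": joint angles; "dq": joint speeds; "effort": joint torques, N m; "tcp_pos": TCP position; "ee_rot": TCP orientation; "wrist_force": force on the tool from outside, world axes, zero at the start; "ft_torque": the same for the moment, N m; "grip_width": opening from 0.0 (shut) to 1.0 (fully open); "grip_force": force on a finger pad.
Only numpy, scipy, OpenCV 4.12 (cv2) and the standard library are available. Lean on these libraries where they do the work, as an engineer would, in place of code of your own. Each camera call takes 0.05 s, during which the arm holds its last target. There are 200 camera calls.

## Working session

There is one attempt and no reset: what is moved stays moved. The work goes in short steps, Python scripts to look and compute and a tool call to move; the robot and the scene stay as the last step left them, time stands still between calls to the robot, and variables do not carry over. Pictures are saved under pics/ and viewed, at most 10 in all, crops included, and the job is handed in when it is done.

Besides the shell and the picture viewer there is one more tool, called after ">>>" as name(argument=value, ...), one argument or row to a line, values as JSON. move_arm: Moves the arm, as the interface text tells. Its arguments: {"type":"object","properties":{"rows":{"type":"array","items":{"type":"array","items":{"type":"number"}}},"newtons":{"type":"number"}},"required":["rows"]}

```bash
mkdir -p pics; python3 - <<'E'
from bench import *
import cv2, numpy as np, pickle
d={}
for n in ("side","top"):
    c=capture(n); d[n]=c
    cv2.imwrite(f"pics/{n}0.png",cv2.resize(c["img"][:,:,::-1],(800,600),interpolation=cv2.INTER_CUBIC))
    print(n,np.array(c["camera_matrix"]).round(1).tolist(),np.array(c["R"]).round(3).tolist(),(-np.array(c["R"]).T@np.array(c["t"])).round(3))
pickle.dump(d,open("c0.pkl","wb"))
s=get_state();print(s["tcp_pos"],np.array(s["ee_rot"]).round(3).tolist(),s["grip_width"],s["time_s"])
E
```

```text
side [[419.0, 0.0, 257.2], [0.0, 419.0, 190.1], [0.0, 0.0, 1.0]] [[0.731, -0.682, -0.006], [-0.402, -0.424, -0.811], [0.551, 0.596, -0.585]] [-0.142 -0.725  0.819]
top [[396.0, 0.0, 254.4], [0.0, 396.0, 193.2], [0.0, 0.0, 1.0]] [[0.013, -1.0, -0.002], [-0.996, -0.013, -0.088], [0.088, 0.003, -0.996]] [0.386 0.038 1.622]
[0.25166531 0.598838   0.22174787] [[-0.922, 0.387, -0.0], [0.387, 0.922, -0.001], [-0.0, -0.001, -1.0]] 0.9998365807237317 0.1
```

View pics/side0.png

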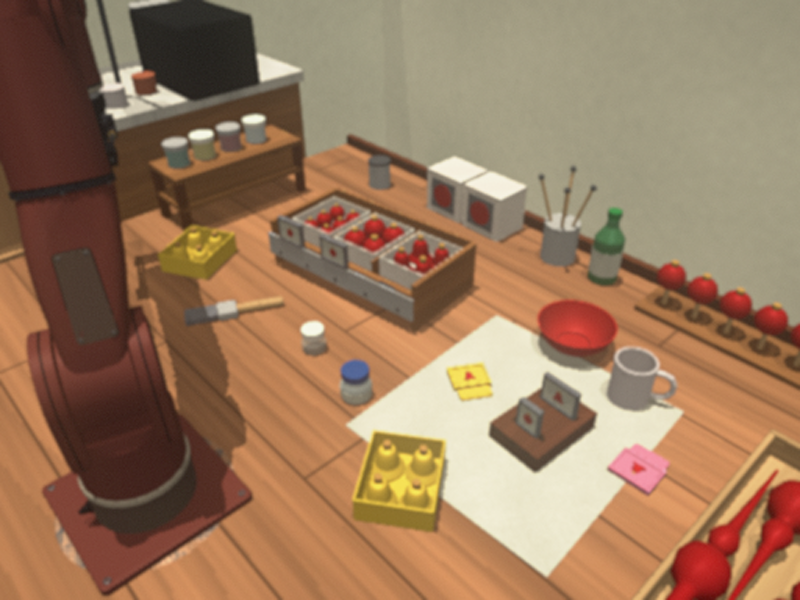

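View pics/top0.png

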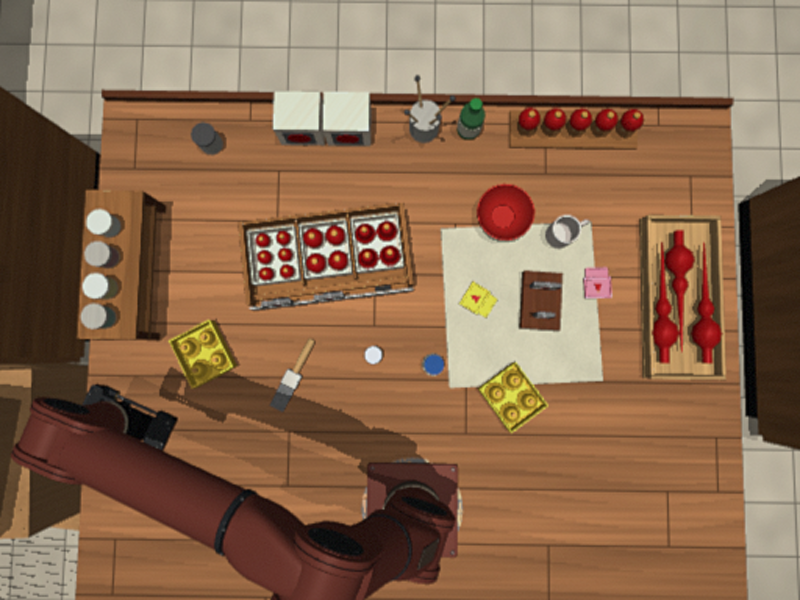

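The side view shows the shelf's right bay (near the bowl, about (420,265)) with bells and no holder. The wide holder stands in the far slot of the block, at about (560,395). The top view has the block at (541,300) and the shelf at (328,256). Next I'll zoom in to get exact pixels.

```bash
python3 - <<'E'
import cv2, numpy as np, pickle
d=pickle.load(open("c0.pkl","rb"))
T=d["top"]["img"][:,:,::-1]; S=d["side"]["img"][:,:,::-1]
def crop(I,x,y,w,h,k): return cv2.resize(I[y:y+h,x:x+w],None,fx=k,fy=k,interpolation=cv2.INTER_CUBIC)
# block: top crop origin (322,165) 50x56 ; side crop (305,230) 85x75
a=crop(T,322,165,50,60,8); b=crop(S,308,232,80,120//2+10,5)
im=np.zeros((560,800,3),np.uint8); im[:480,:400]=a; im[:350,400:800]=b
cv2.imwrite("pics/blk.png",im)
# shelf: top (150,125) 120x76 x4 ; side(165,115) 145x95
a=crop(T,150,125,125,75,6)[:, :800]; im=np.zeros((600,800,3),np.uint8)
im[:300]=0
a=crop(T,150,165,133,37,6); im[:222,:798]=a
b=crop(S,168,120,140,92,4); im[228:596,:560]=b
cv2.imwrite("pics/shf.png",im)
E
```

```text
(no output)
```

View pics/blk.png

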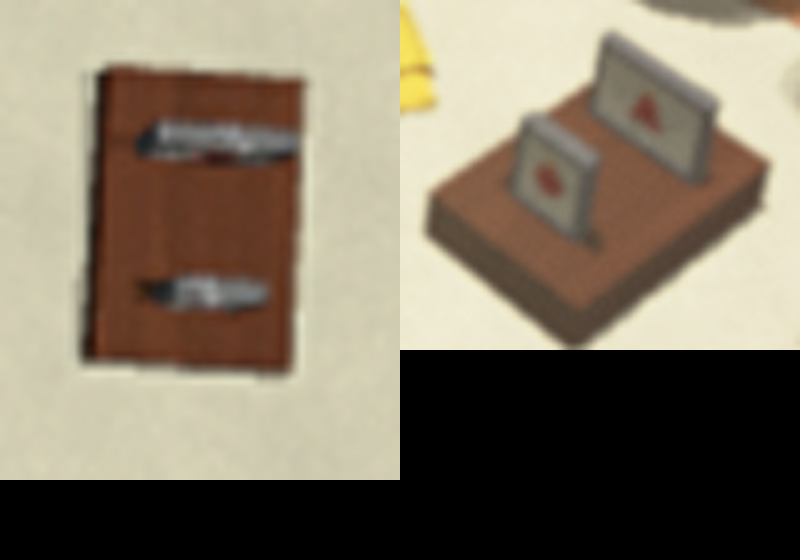

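View pics/shf.png

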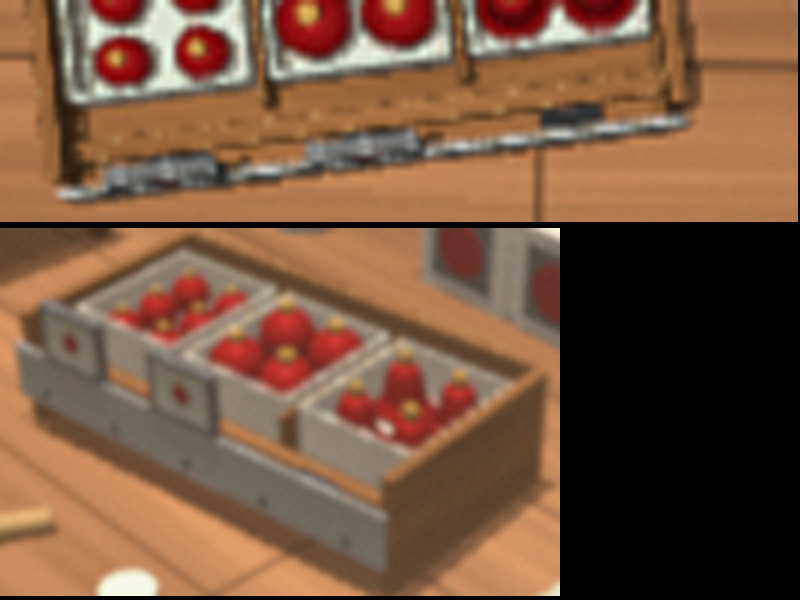

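The zoomed crops show these pixels:
- **Block, top crop:** top-face corners at (105,68), (303,78), (291,373) and (95,360). The wide holder's top edge runs from about (158,130) to (298,140).
- **Shelf, top crop:** lip from (62,193) to (686,119), with the free clip at (571,115).
- **Shelf, side crop:** lip top edge from (18,345) to (387,515).

```bash
cat > h.py <<'E'
import cv2, numpy as np, pickle
d=pickle.load(open("c0.pkl","rb"))
def ray(n,p):
    c=d[n];R=np.array(c["R"]);t=np.array(c["t"])
    return -R.T@t, R.T@np.linalg.inv(c["camera_matrix"])@[p[0],p[1],1]
def onz(n,p,z):
    o,r=ray(n,p); return o+r*(z-o[2])/r[2]
def tri(p,q):
    o1,a=ray("top",p);o2,b=ray("side",q)
    s=np.linalg.lstsq(np.c_[a,-b],o2-o1,rcond=None)[0]
    return (o1+a*s[0]+o2+b*s[1])/2, np.linalg.norm(o1+a*s[0]-o2-b*s[1])
def px(p,k,o,off=(0,0)): return (np.array(p,float)-off+.5)/k-.5+o
E
python3 - <<'E'
from h import *
np.set_printoptions(precision=4,suppress=True)
def rep(name,P,ln):
    print(name,*P,"len",np.linalg.norm(P[1]-P[0]),"want",ln,"dir",np.degrees(np.arctan2(*(P[1]-P[0])[[1,0]])),"mid",(P[0]+P[1])/2)
tb=[px(p,8,(322,165)) for p in [(105,68),(303,78),(291,373),(95,360)]]
B=[onz("top",p,.034) for p in tb]
for i in range(4): rep("blk top",[B[i],B[(i+1)%4]],[.1,.15][i%2])
print("ctr",np.mean(B,0))
# side view block top corners: left(428,195) , right (770,162), front (578,305)
sb=[px(p,5,(308,232),(400,0)) for p in [(429,195),(578,306),(770,163)]]
C=[onz("side",p,.034) for p in sb]; rep("side LF-RF(front)",C[:2],.1); rep("side RF-RB",C[1:],.15); print("ctr",(C[0]+C[2])/2)
# wide holder frame top (z .089) in side view: left back top (606,33)?, right (716,105)
H=[onz("side",px(p,5,(308,232),(400,0)),.089) for p in [(606,36),(713,107)]]; rep("holder top side",H,.07)
H=[onz("top",px(p,8,(322,165)),.089) for p in [(158,128),(299,139)]]; rep("holder top top",H,.07)
tl=[px(p,6,(150,165)) for p in [(60,193),(688,119)]]
L=[onz("top",p,.085) for p in tl]; rep("lip top",L,.412)
sl=[px(p,4,(168,120),(0,228)) for p in [(19,345),(387,515)]]
M=[onz("side",p,.085) for p in sl]; rep("lip side",M,.412)
for a,b in zip(tl,sl): print("tri",*tri(a,b))
c=onz("top",px((571,114),6,(150,165)),.082); print("clip",c)
e=(L[0]-L[1])/np.linalg.norm(L[0]-L[1]); print("bay_right top",(L[0]+L[1])/2-.13*e,"side",(M[0]+M[1])/2-.13*(M[0]-M[1])/np.linalg.norm(M[0]-M[1]))
E
```

```text
blk top [ 0.612  -0.2806  0.034 ] [ 0.6082 -0.3806  0.034 ] len 0.09999331878721332 want 0.1 dir -92.16288706198692 mid [ 0.6101 -0.3306  0.034 ]
blk top [ 0.6082 -0.3806  0.034 ] [ 0.4592 -0.3731  0.034 ] len 0.14926276442170724 want 0.15 dir 177.12896903909615 mid [ 0.5337 -0.3768  0.034 ]
blk top [ 0.4592 -0.3731  0.034 ] [ 0.4644 -0.275   0.034 ] len 0.09823715194902041 want 0.1 dir 86.96529517919555 mid [ 0.4618 -0.324   0.034 ]
blk top [ 0.4644 -0.275   0.034 ] [ 0.612  -0.2806  0.034 ] len 0.147756656665022 want 0.15 dir -2.1928302107306576 mid [ 0.5382 -0.2778  0.034 ]
ctr [ 0.5359 -0.3273  0.034 ]
side LF-RF(front) [ 0.463  -0.2766  0.034 ] [ 0.4602 -0.3724  0.034 ] len 0.09583545095874332 want 0.1 dir -91.65484098174623 mid [ 0.4616 -0.3245  0.034 ]
side RF-RB [ 0.4602 -0.3724  0.034 ] [ 0.6071 -0.382   0.034 ] len 0.14719485134670585 want 0.15 dir -3.748574906530929 mid [ 0.5336 -0.3772  0.034 ]
ctr [ 0.535  -0.3293  0.034 ]
holder top side [ 0.5702 -0.2979  0.089 ] [ 0.5667 -0.3654  0.089 ] len 0.06758549610091368 want 0.07 dir -92.98454926381196 mid [ 0.5684 -0.3316  0.089 ]
holder top top [ 0.575  -0.2953  0.089 ] [ 0.5706 -0.3638  0.089 ] len 0.06870267032833892 want 0.07 dir -93.74080774544542 mid [ 0.5728 -0.3295  0.089 ]
lip top [0.5027 0.4116 0.085 ] [0.5564 0.0046 0.085 ] len 0.4105621872006222 want 0.412 dir -82.48205401569946 mid [0.5295 0.2081 0.085 ]
lip side [0.5023 0.4064 0.085 ] [0.5603 0.0043 0.085 ] len 0.4062728708522918 want 0.412 dir -81.79878723675071 mid [0.5313 0.2054 0.085 ]
tri [0.5039 0.4117 0.0821] 0.0024387787167769208
tri [0.5575 0.0036 0.0865] 0.0031637466951551217
clip [0.559  0.0808 0.082 ]
bay_right top [0.5466 0.0792 0.085 ] side [0.5499 0.0767 0.085 ]
```

>>> move_arm(
  rows=[
    [40, 0, 0, -4, 0, 0, 10],
    [40, 0, 0, -4, 0, 0, 10],
    [40, 0, 0, -4, 0, 0, 10],
    [40, 0, 0, -4, 0, 0, 10],
    [40, 0, 0, -4, 0, 0, 10],
    [40, 0, 0, -4, 0, 0, 10],
    [40, 0, 0, -4, 0, 0, 10],
  ],
)

```text
time_s: 0.98
tcp_pos: [0.2517, 0.599, 0.2501]
ee_rot: [[0.055, 0.999, -0.0], [0.999, -0.055, -0.001], [-0.001, -0.0, -1.0]]
wrist_force: [-0.9, -0.1, -0.2]
grip_width: 0.466
grip_force: 0.0
```

>>> move_arm(
  rows=[
    [40, -40, 35, 0, 0, 0, 0],
    [40, -40, 35, 0, 0, 0, 0],
    [40, -40, 35, 0, 0, 0, 0],
    [40, -40, 35, 0, 0, 0, 0],
    [40, -40, 35, 0, 0, 0, 0],
    [40, -40, 35, 0, 0, 0, 0],
    [40, -40, 35, 0, 0, 0, 0],
    [40, -40, 35, 0, 0, 0, 0],
    [40, -40, 35, 0, 0, 0, 0],
    [40, -40, 35, 0, 0, 0, 0],
  ],
)

```text
time_s: 2.22
tcp_pos: [0.5826, 0.1813, 0.2503]
ee_rot: [[0.048, 0.999, -0.0], [0.999, -0.048, -0.0], [-0.0, -0.0, -1.0]]
wrist_force: [1.2, 0.7, -0.0]
grip_width: 0.458
grip_force: 0.0
```

>>> move_arm(
  rows=[
    [40, -40, 0, 0, 0, 0, 0],
    [40, -40, 0, 0, 0, 0, 0],
    [40, -40, 0, 0, 0, 0, 0],
    [40, -40, 0, 0, 0, 0, 0],
    [40, -40, 0, 0, 0, 0, 0],
    [40, -40, 0, 0, 0, 0, 0],
    [40, -40, 0, 0, 0, 0, 0],
    [40, -40, 0, 0, 0, 0, 0],
    [40, -40, 0, 0, 0, 0, 0],
    [40, -40, 0, 0, 0, 0, 0],
    [40, 0, 0, 0, 0, 0, 0],
  ],
)

```text
time_s: 3.6
tcp_pos: [0.561, -0.2208, 0.2504]
ee_rot: [[0.054, 0.999, -0.001], [0.999, -0.054, -0.002], [-0.002, -0.001, -1.0]]
wrist_force: [0.1, 0.1, -0.0]
grip_width: 0.459
grip_force: 0.0
```

>>> move_arm(
  rows=[
    [40, -36, 5, 0, 0, 0, 0],
    [40, -36, 5, 0, 0, 0, 0],
    [40, -36, 5, 0, 0, 0, 0],
    [40, 0, 0, 30, 0, 0, 0],
    [40, 0, 0, 30, 0, 0, 0],
    [40, 0, 0, 30, 0, 0, 0],
    [40, 0, 0, 20, 0, 0, 0],
    [40, 0, 0, 20, 0, 0, 0],
    [40, 0, 0, 0, 0, 0, 0],
    [40, 0, 0, 0, 0, 0, 0],
  ],
)

```text
time_s: 4.85
tcp_pos: [0.5725, -0.3258, 0.1214]
ee_rot: [[0.049, 0.999, 0.001], [0.999, -0.049, -0.001], [-0.001, 0.001, -1.0]]
wrist_force: [-0.4, -0.7, -0.9]
grip_width: 0.458
grip_force: 0.0
```

```bash
cat > look.py <<'E'
from bench import *
import cv2, numpy as np, sys
c=capture("side"); u,v,w,h=map(int,sys.argv[2:6]); c2=capture("top"); u2,v2,w2,h2=map(int,sys.argv[6:10])
f=lambda I,u,v,w,h: cv2.resize(I[v:v+h,u:u+w,::-1],(400,400*h//w),interpolation=cv2.INTER_CUBIC)
a=f(c["img"],u,v,w,h); b=f(c2["img"],u2,v2,w2,h2)
im=np.zeros((max(a.shape[0],b.shape[0]),800,3),np.uint8); im[:a.shape[0],:400]=a; im[:b.shape[0],400:]=b
cv2.imwrite(f"pics/{sys.argv[1]}.png",im)
s=get_state(); print(s["tcp_pos"],s["wrist_force"],s["grip_width"],s["grip_force"],s["q"])
E
python3 look.py pre 308 202 100 100 305 140 90 90
```

```text
[ 0.57264911 -0.32591815  0.12170558] [-0.93996039  0.91867865 -0.14394666] 0.45945147302298744 0.0 [ -5.11956619  28.62586744  42.03393899  91.25683699 -20.27428008
  67.8823943   38.32156756]
```

View pics/pre.png

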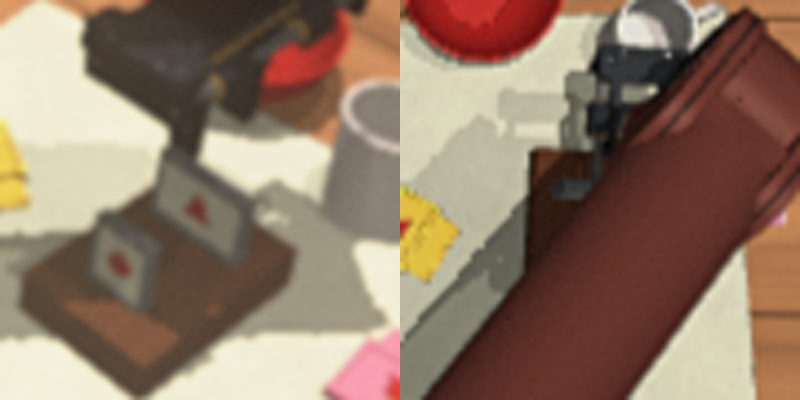

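The side crop shows the open fingers above the wide holder, in line with it. The front finger is at (190,130) and the rear one at (245,80), and both are clear of the narrow holder and the mug. I'll shift 4 mm, then go down and grip.

>>> move_arm(
  rows=[
    [40, -4, -2, 6, 0, 0, 0],
    [40, 0, 0, 10, 0, 0, 0],
    [40, 0, 0, 15, 0, 0, 0],
    [40, 0, 0, 15, 0, 0, 0],
    [40, 0, 0, 15, 0, 0, 0],
    [40, 0, 0, 5, 0, 0, 0],
    [40, 0, 0, 0, 0, 0, 0],
    [40, 0, 0, 0, 0, 0, 0],
  ],
)

```text
time_s: 5.95
tcp_pos: [0.5702, -0.3297, 0.0551]
ee_rot: [[0.049, 0.999, 0.001], [0.999, -0.049, -0.0], [-0.0, 0.001, -1.0]]
wrist_force: [0.4, 0.5, -0.0]
grip_width: 0.459
grip_force: 0.0
```

>>> move_arm(
  rows=[
    [0, 0, 0, 0, 0, 0, 0],
    [0, 0, 0, 0, 0, 0, 0],
    [0, 0, 0, 0, 0, 0, 0],
    [0, 0, 0, 0, 0, 0, 0],
    [0, 0, 0, 0, 0, 0, 0],
    [0, 0, 0, 0, 0, 0, 0],
    [0, 0, 0, 0, 0, 0, 0],
  ],
  newtons=15,
)

```text
time_s: 6.82
tcp_pos: [0.5702, -0.3294, 0.0546]
ee_rot: [[0.049, 0.999, 0.0], [0.999, -0.049, -0.0], [-0.0, 0.0, -1.0]]
wrist_force: [1.6, 0.1, -0.9]
grip_width: 0.126
grip_force: 15.0
```

>>> move_arm(
  rows=[
    [0, 0, 0, 0, 0, 0, 0],
    [0, 0, 0, 0, 0, 0, 0],
    [0, 0, 0, -5, 0, 0, 0],
    [0, 0, 0, -8, 0, 0, 0],
    [0, 0, 0, -12, 0, 0, 0],
    [0, 0, 0, -15, 0, 0, 0],
    [0, 0, 0, -25, 0, 0, 0],
    [0, 0, 0, -30, 0, 0, 0],
    [0, 0, 0, -30, 0, 0, 0],
    [0, 0, 0, -30, 0, 0, 0],
    [0, 0, 0, -15, 0, 0, 0],
    [0, 0, 0, 0, 0, 0, 0],
  ],
  newtons=55,
)

```text
time_s: 8.32
tcp_pos: [0.5699, -0.3298, 0.2255]
ee_rot: [[0.049, 0.999, 0.001], [0.999, -0.049, -0.001], [-0.0, 0.001, -1.0]]
wrist_force: [0.2, -0.2, -1.1]
grip_width: 0.122
grip_force: 55.0
```

>>> move_arm(
  rows=[
    [0, 20, -2, 0, 0, 0, 0],
    [0, 40, -4, 0, 0, 0, 0],
    [0, 45, -4, 0, 0, 0, 0],
    [0, 45, -4, 0, 0, 0, 0],
    [0, 45, -4, 0, 0, 0, 0],
    [0, 45, -4, 0, 0, 0, 0],
    [0, 45, -4, 0, 0, 0, 0],
    [0, 45, -4, 0, 0, 0, 0],
    [0, 40, -4, 0, 0, 0, 0],
    [0, 25, -3, 0, 0, -5.2, 0],
    [0, 13, -1, 0, 0, 0, 0],
    [0, 0, 0, 0, 0, 0, 0],
  ],
)

```text
time_s: 9.82
tcp_pos: [0.5513, 0.0804, 0.2223]
ee_rot: [[0.047, 0.999, -0.006], [0.995, -0.047, -0.091], [-0.091, -0.002, -0.996]]
wrist_force: [0.8, -0.3, -0.5]
grip_width: 0.123
grip_force: 55.0
```

I put that turn in the wrong column, so the tool is tilted about y. I'll undo it and apply the z turn.

>>> move_arm(
  rows=[
    [0, 0, 0, 0, 0, 5.2, 0],
    [0, 0, 0, 0, 0, 0, -5.2],
    [0, 0, 0, 0, 0, 0, -5.2],
    [0, 0, 0, 0, 0, 0, 0],
    [0, 0, 0, 0, 0, 0, 0],
  ],
)

```text
time_s: 10.45
tcp_pos: [0.5519, 0.0787, 0.2233]
ee_rot: [[-0.129, 0.992, -0.0], [0.992, 0.129, 0.0], [0.0, -0.0, -1.0]]
wrist_force: [-0.4, 0.2, -0.4]
grip_width: 0.125
grip_force: 55.0
```

>>> move_arm(
  rows=[
    [0, 0, 0, 10, 0, 0, 0],
    [0, 0, 0, 20, 0, 0, 0],
    [0, 0, 0, 20, 0, 0, 0],
    [0, 0, 0, 20, 0, 0, 0],
    [0, 0, 0, 10, 0, 0, 0],
    [0, 0, 0, 0, 0, 0, 0],
    [0, 0, 0, 0, 0, 0, 0],
  ],
)

```text
time_s: 11.32
tcp_pos: [0.5523, 0.0799, 0.144]
ee_rot: [[-0.132, 0.991, 0.001], [0.991, 0.132, 0.0], [0.0, 0.001, -1.0]]
wrist_force: [0.4, -0.6, -0.1]
grip_width: 0.122
grip_force: 55.0
```

```bash
python3 look.py above 228 140 80 80 190 130 100 100
```

```text
[0.55233871 0.08003345 0.14413644] [ 0.22196214  0.11682675 -0.33728854] 0.1221136518761988 54.99955284409225 [-41.7491363   12.62030681  33.20333113 104.14439815  -7.5780581
  65.36486108   1.58714482]
```

View pics/above.png

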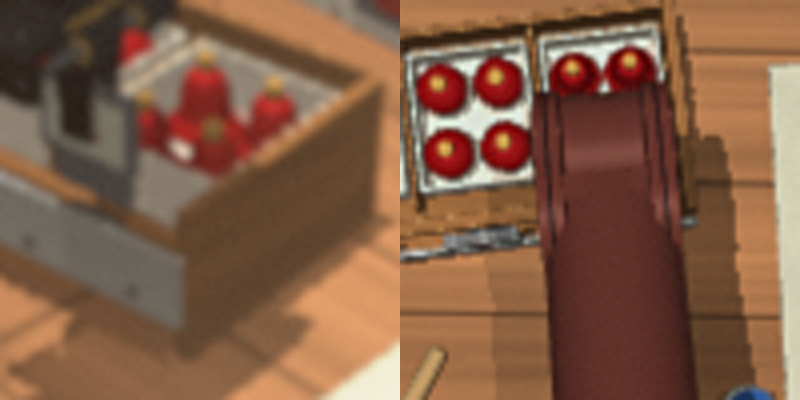

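The side crop shows the holder hanging above the lip in the bells bay, card facing out, with the tongue at about (65–130,150–205) and the lip edge just in front. I'll compare it at higher zoom with the points the tool pose predicts.

```bash
cat > pj.py <<'E'
from bench import *
import cv2, numpy as np
c=capture("side"); s=get_state(); tcp=np.array(s["tcp_pos"]); R=np.array(s["ee_rot"])
hx=R[:,1]; hy=R[:,0]; up=-R[:,2]
O=tcp-.0466*up+.003*hx
def pr(X):
    p=np.array(c["camera_matrix"])@(np.array(c["R"])@X+np.array(c["t"])); return p[:2]/p[2]
P=lambda x,y,z: pr(O+(x*hx+y*hy+z*up)/1000)
u,v,k=226,150,14
im=cv2.resize(c["img"][v:v+42,u:u+57,::-1],None,fx=k,fy=k,interpolation=cv2.INTER_CUBIC)
def dot(p,col): cv2.circle(im,tuple(int(round(q)) for q in ((p-[u,v]+.5)*k-.5)),4,col,-1)
for q in [(-8.5,35,26),(-8.5,-35,26),(-8.5,-35,81),(-8.5,35,81)]: dot(P(*q),(0,255,255))
for q in [(-1.5,30,0),(-1.5,-30,0)]: dot(P(*q),(255,255,0))
# lip front-top edge estimate: mean of bay point, yaw 7.6
b=np.array([.5478,.0787,.085]); a=np.radians(7.6); sx=np.array([np.cos(a),np.sin(a),0]); sy=np.array([-sx[1],sx[0],0])
for y in (-76,-40,0,40): dot(pr(b-.002*sx+y/1000*sy),(0,0,255))
cv2.imwrite("pics/pj.png",im)
E
python3 pj.py
```

```text
(no output)
```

View pics/pj.png

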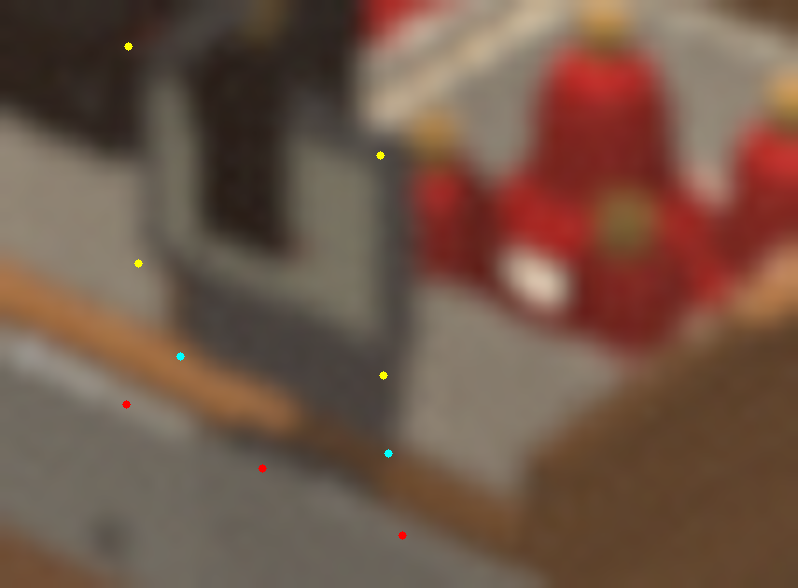

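The holder and the lip both sit about 15–20 zoomed pixels higher than predicted. That's a shared camera bias, so their relative position agrees with the plan: tongue tip about 7 mm behind the lip centre, inside the mouth. I'll go down slowly and watch the force.

>>> move_arm(
  rows=[
    [0, 0, 0, 5, 0, 0, 0],
    [0, 0, 0, 5, 0, 0, 0],
    [0, 0, 0, 4, 0, 0, 0],
    [0, 0, 0, 0, 0, 0, 0],
    [0, 0, 0, 0, 0, 0, 0],
  ],
)

```text
time_s: 12.1
tcp_pos: [0.5519, 0.0799, 0.1294]
ee_rot: [[-0.132, 0.991, -0.0], [0.991, 0.132, -0.0], [-0.0, -0.0, -1.0]]
wrist_force: [-1.2, 0.9, -0.8]
grip_width: 0.121
grip_force: 55.0
```

>>> move_arm(
  rows=[
    [0, 0, 0, 3, 0, 0, 0],
    [0, 0, 0, 3, 0, 0, 0],
    [0, 0, 0, 0, 0, 0, 0],
    [0, 0, 0, 0, 0, 0, 0],
  ],
)

```text
time_s: 12.6
tcp_pos: [0.5519, 0.0799, 0.1234]
ee_rot: [[-0.132, 0.991, -0.0], [0.991, 0.132, -0.0], [-0.0, -0.0, -1.0]]
wrist_force: [-0.4, 0.6, -0.5]
grip_width: 0.119
grip_force: 55.0
```

>>> move_arm(
  rows=[
    [0, 0, 0, 3, 0, 0, 0],
    [0, 0, 0, 2, 0, 0, 0],
    [0, 0, 0, 0, 0, 0, 0],
  ],
)

```text
time_s: 12.98
tcp_pos: [0.5505, 0.0797, 0.118]
ee_rot: [[-0.132, 0.991, -0.003], [0.991, 0.132, -0.0], [0.0, -0.003, -1.0]]
wrist_force: [-5.2, -0.5, 4.1]
grip_width: 0.122
grip_force: 55.0
```

>>> move_arm(
  rows=[
    [0, 0, 0, 2, 0, 0, 0],
    [0, 0, 0, 2, 0, 0, 0],
    [0, 0, 0, 0, 0, 0, 0],
  ],
)

```text
time_s: 13.35
tcp_pos: [0.5497, 0.0796, 0.1134]
ee_rot: [[-0.132, 0.991, -0.005], [0.991, 0.132, -0.001], [0.0, -0.005, -1.0]]
wrist_force: [-7.5, -0.7, 0.6]
grip_width: 0.123
grip_force: 55.0
```

The clip is pushing the tongue forward towards the lip, so it's in the right channel. I'll keep going down.

>>> move_arm(
  rows=[
    [0, 0, -1, 2, 0, 0, 0],
    [0, 0, 0, 2, 0, 0, 0],
    [0, 0, 0, 2, 0, 0, 0],
    [0, 0, 0, 0, 0, 0, 0],
  ],
)

```text
time_s: 13.85
tcp_pos: [0.549, 0.0795, 0.1074]
ee_rot: [[-0.132, 0.991, -0.004], [0.991, 0.132, -0.001], [-0.0, -0.004, -1.0]]
wrist_force: [-5.6, -1.5, 1.0]
grip_width: 0.123
grip_force: 55.0
```

>>> move_arm(
  rows=[
    [0, 0, 0, 2, 0, 0, 0],
    [0, 0, 0, 0, 0, 0, 0],
    [0, 0, 0, 0, 0, 0, 0],
  ],
)

```text
time_s: 14.22
tcp_pos: [0.549, 0.0795, 0.1055]
ee_rot: [[-0.132, 0.991, -0.004], [0.991, 0.132, -0.001], [-0.0, -0.004, -1.0]]
wrist_force: [-6.4, -1.0, 0.7]
grip_width: 0.12
grip_force: 55.0
```

>>> move_arm(
  rows=[
    [0, 0, 0, 1, 0, 0, 0],
    [0, 0, 0, 0, 0, 0, 0],
    [0, 0, 0, 0, 0, 0, 0],
  ],
)

```text
time_s: 14.6
tcp_pos: [0.5492, 0.0795, 0.1054]
ee_rot: [[-0.132, 0.991, -0.004], [0.991, 0.132, -0.0], [0.0, -0.004, -1.0]]
wrist_force: [-9.5, -1.2, 10.7]
grip_width: 0.124
grip_force: 55.0
```

>>> move_arm(
  rows=[
    [0, 0, 0, 1, 0, 0, 0],
    [0, 0, 0, 0, 0, 0, 0],
    [0, 0, 0, 0, 0, 0, 0],
  ],
)

```text
time_s: 14.98
tcp_pos: [0.5493, 0.0795, 0.1054]
ee_rot: [[-0.132, 0.991, -0.004], [0.991, 0.132, 0.001], [0.001, -0.003, -1.0]]
wrist_force: [-14.3, -2.3, 21.8]
grip_width: 0.122
grip_force: 55.0
```

>>> move_arm(
  rows=[
    [0, 0, -1, 0.3, 0, 0, 0],
    [0, 0, 0, 0, 0, 0, 0],
    [0, 0, 0, 0, 0, 0, 0],
    [0, 0, 0, 0, 0, 0, 0],
    [0, 0, 0, 0, 0, 0, 0],
  ],
)

```text
time_s: 15.6
tcp_pos: [0.5492, 0.0795, 0.1054]
ee_rot: [[-0.132, 0.991, -0.002], [0.991, 0.132, 0.001], [0.001, -0.002, -1.0]]
wrist_force: [-11.3, -1.3, 20.5]
grip_width: 0.117
grip_force: 55.0
```

```bash
python3 look.py fin 160 110 150 110 140 90 250 200
```

```text
[0.54919875 0.07951428 0.10540271] [-10.60604552  -1.33217828  20.0024331 ] 0.12641354709354985 55.00823624432087 [-41.05403647  14.84879262  32.72798024 106.72939965  -9.17076875
  61.0965653    2.86712963]
```

View pics/fin.png

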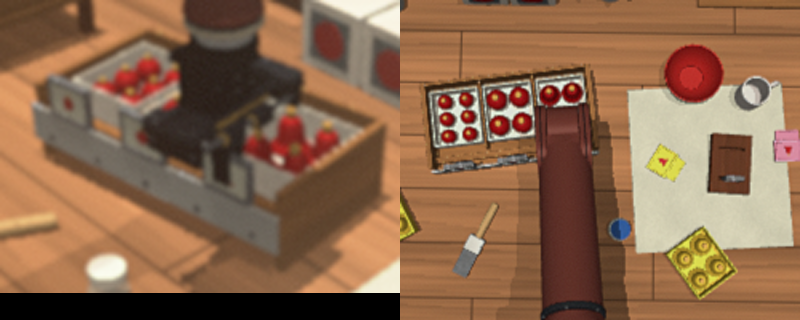

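The final view shows the holder seated behind the lip at about (228,175), level with its neighbours and with the card out. The glass and loose items haven't moved. It seated at the expected height with a 20 N downward press, so I'm handing it in.

```bash
python3 -c "
from bench import *
print(close_job())"
```

```text
the job is handed in; nothing more can be done
None
```

The wide label holder is down on the lip in the bells bay (right-hand bay), card facing out and past the clip; the arm still grips it and presses down with about 20 N, and the job was handed in at about 16 s.

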